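# Hang the charge-box door on its two pintles and swing it shut

### The job

Take the grey steel door out of the wooden door buck and hang it back on the open charge box: with the door swung well open, lower it gently so that both hinge sockets drop right down over the two upright pintles, feeling for the pintles rather than forcing it. Let go, then swing the door fully shut against its bumpers. Keep the door upright and leave the other things on the board where they stand.

Things in the scene. Friction and masses are not known exactly. Their poses are not given: they have to be found in the camera images.
- box: Charge box: open-fronted light-grey steel enclosure, 120 deep (x) x 180 wide (y), on feet, its top 210 above the board. Origin: centre of its footprint on the board, z up. Its open front looks along its own -x, at x = -60. A hinge strip with two pintles (see hinge_lo) is on the outside of its right-hand (-y) wall; the space off the pintles to -x and -y is free. Screwed to the board.
- hinge_lo (a point): NOMINAL place of the lower pintle, on its axis at its shoulder; box frame (-81, -104.5, 52) mm. Pintle: upright brass pin 10 dia, standing 18 above the shoulder (flat top of a 21 dia steel barrel), flat tip. The strip was set by hand in oversize holes: the true axis is vertical but up to 7 mm off in box x and in box y. No measured pose shows this. Heights are exact.
- hinge_hi (a point): NOMINAL place of the upper pintle, on its axis at its shoulder; box frame (-81, -104.5, 172) mm. Same pin and shoulder as the lower one, straight above it, with the same true offset. The strip is screwed tight: it does not give under the allowed forces, and the door should never press on the box or pintles with more than 25 N.
- bumper (a point): Face of the upper of two black rubber bumpers (10 dia, 6 proud of the front rim), box frame (-66, 80, 180) mm; the other is 140 lower. The shut door rests on them.
- door: Door: light-grey flat steel tray, 16 thick (x) x 184 wide (y) x 190 high (z), about 0.36 kg, loose, standing upright in the buck. Origin: centre of its underside; -x is the outer face (louvres, lock), 4 mm relief at most, +x the inner. Hold its top edge, near the middle, across the 16 mm. Shut: about the yaw of the box. Opening turns it anticlockwise from above (90 deg open: box yaw + 1.57).
- socket_lo (a point): Centre of the lower mouth of the lower hinge socket, door frame (0, -104.5, 34) mm. Socket: upright steel tube beside the door's -y edge, 8-sided outside (21 across flats, one pair of flats facing door y, one x; 22.7 across corners), bore 12.2, 26 long, open at both ends. Seated: mouth on the shoulder, 52 above the board; door underside 18, top 208 above it.
- socket_hi (a point): Centre of the lower mouth of the upper hinge socket, door frame (0, -104.5, 154) mm; like the lower one and on the same axis. Seated: 172 mm above the board. Once hung the door swings freely and stays where it is left.
- door_edge (a point): Middle of the free (+y) edge of the door, door frame (0, 92, 95) mm. With the door shut on the bumpers it is at box x = -74 (within 2 mm).
- buck: Wooden door buck: base board 130 x 110 x 12 mm with two felt-lined cheeks, 90 long (y), 22 thick, tops 62 above the board, leaving a slot 20 wide along its y axis. Origin: centre of its underside. The door stands in the slot, its underside 12 above the board. Screwed to the board.
- panel: Small blue solar panel in an aluminium frame, 260 wide x 200 x 18 mm, leaning back on a wire stand, 180 high. Origin under its middle. Bystander, loose, to be left where it is.
- lantern: Upright orange lantern, 100 dia x 200 high with its bail. Origin: centre of its underside. Bystander, loose, to be left where it is.
- cup: White ceramic cup with a handle at its +y, 82 dia x 90 high. Origin: centre of its underside. Bystander, loose, to be left where it is.
- funnel: Green plastic funnel standing on its wide rim, 110 dia x 115 high. Origin: centre of its underside. Bystander, loose, to be left where it is.
- oilcan: Small red oil can with a brass spout, 64 dia x 125 high. Origin: centre of its underside. Bystander, loose, to be left where it is.
- screwdriver: Screwdriver lying on the board, about 200 mm long, along its x axis. Origin under its middle. Bystander, loose, to be left where it is.
- tray: Black plastic tray of screws and spare bumpers, 100 x 140 x 28 mm. Origin: centre of its underside. Bystander, loose, to be left where it is.
There are look-alikes about, which are no part of the job. Of the things shaped like the buck, the wooden one is meant.

How it is judged:
On the way, in this order (a step that is already met when the one before it is completed fails the run):
1. the door is lifted clear out of the buck (z of door in the frame of buck above 0.066 m), for 0.1 s.
2. the door hangs on both pintles, fully down on the shoulders, upright and let go (z of socket_lo in the frame of box between 0.048 and 0.056 m and z of socket_hi in the frame of box between 0.168 and 0.176 m and horizontal distance between socket_lo and hinge_lo below 0.0125 m and horizontal distance between socket_hi and hinge_hi below 0.0125 m and angle between door's own z axis and vertical below 0.05 rad and contact force between the fingers and door below 0.5 N), for 0.2 s.
At the end, for the whole second after the job is handed in: The door hangs on the charge box with both sockets fully down on the pintle shoulders (within 4 mm in height, within 12.5 mm of the nominal axis, which covers every setting of the strip), upright within 3 degrees, shut with its free edge within 9 mm of resting on the bumpers, still, and released (all of step 2 and x of door_edge in the frame of box above -0.083 m and y of door_edge in the frame of box above 0.05 m and linear speed of door below 0.02 m/s and angular speed of door below 0.1 rad/s); the robot touches nothing.
It fails at once if the door is forced: it presses on the charge box or its pintles with more than 25 N (contact force between door and box above 25 N).
It fails at once if the door is tipped or dropped: it leans more than 25 degrees (angle between door's own z axis and vertical above 0.44 rad).
It fails at once if a bystander is shifted by more than 25 mm (distance of any of panel, lantern, cup, funnel, oilcan, screwdriver, tray from where it was at the start of the episode above 0.025 m).
It fails at once if a bystander is knocked over (angle between any of panel, lantern, cup, funnel, oilcan, screwdriver, tray's own z axis and vertical above 0.35 rad).
It also fails if it takes over 69 s, if anything falls off the work surface, if the arm or the gripper's body presses on something with over 40 N, if the wrist force passes 120 N, or if a joint passes its speed limit or range.

### The arm

A 6-joint arm with a two-finger parallel gripper is mounted at the origin on the work surface. World frame = base frame: x ahead of the robot, y to its left, z up, the work surface at z = 0. Lengths are in m, angles in rad, forces in N, time in s.
With the tool pointing down it reaches from about 0.3 to 0.85 m from the base axis. Payload 5.4 kg.
Tool frame: the origin (TCP) lies midway between the tips of the shut fingers; the grasp point (between the pads) lies 19 mm behind it (bot.grip_point_offset is the distance from the TCP to the grasp point, in m); z points along the fingers, y is the line along which they close (so a half turn about z gives the same grasp; the last joint's range is limited). The gripper opens to 85 mm and grips with 20 to 120 N. Pads are 22 mm wide; open, the fingers measure 114 mm over their backs; the gripper's body (76 mm by 85 mm) begins 54 mm behind the grasp point. The pads swing forward as they close: fully open they stand 13 mm farther back than shut.
Start: joints at [-1.503, 0.158, 1.597, -0, 1.386, -0.21], TCP at [0.158, -0.553, 0.231] pointing down, gripper open.
Joint ranges: [-2.91, 2.91], [-0.94, 2.29], [0.18, 2.7], [-1.29, 4.43], [0.17, 2.64], [-3, 3]. Speed limits (rad/s): [2.57, 2.57, 3.14, 3.14, 3.14, 3.14].

### API

Orientations are given as a 3x3 rotation matrix whose columns are the frame's x, y, z axes.
In Python, from workcell import telemetry, capture, job, bot gives the robot as it stands.
- The arm moves only by the tool apply_moves, never from a script. Its arguments are lists of equal length, an entry for each row: "translation": the shift along the tool's x, y, z in units of 0.5 m (1.0 is 0.5 m), a list of three; "rot": the turn, a rotation vector about the tool's x, y, z in units of 0.5 rad (1.0 is 0.5 rad), a list of three; "hand": the closure, from -1 (fully open) to 1 (shut). In form: {"translation": [[x, y, z], ...], "rot": [[rx, ry, rz], ...], "hand": [hand, ...]}. A call has 1 to 20 rows; each row shifts and turns the commanded pose from where the row before left it, along the tool's axes as they then stand; what a row does not reach is not made up. A row lasts 1/12 s, in which the tool goes at most 41.7 mm and 7.16 degrees, less where a joint would pass 70% of its speed; a pose out of reach is approached as far as the arm can. A call with a number of a shift or a turn outside -1 to 1 is refused whole. A call with a gripper value outside its range is refused whole. The fingers move at their own pace and stop on an object; the grip force is fixed at half the most. Time passes only in rows, so rows that do not move let the fingers close. It gives the time, the measured TCP pose, the force, the opening and the grip force at its end, in the units of the state.
- telemetry.state(): the state, without advancing time (a new reading comes with each control period).
- capture(name): name is "scene" or "top" or "wrist"; returns a dict with "frame" (400x640x3 uint8, red, green, blue), "z_map" (400x640 float32, m along the optical axis (not along the pixel's ray), 0 where there is no reading), "intrinsics" (3x3 intrinsics, pixels), "k1" (the pictures are not rectified: a ray, as slopes to the right and down, at radius r is drawn at 1 + k1 r^2 times it, then the intrinsics apply), "extrinsics" (4x4, takes a point from world to camera coordinates); the wrist camera has in their place "mount" (4x4, takes a point from camera to tool coordinates, whose origin is the TCP and whose axes are the flange's). Camera axes: x right, y up, looking along -z (the intrinsics and any distortion apply to the point x, -y, -z); pixel columns grow to the right and rows downward; lengths in m; the calibration is good to about 2 mm. A picture is of the moment at which its call begins: read the wrist's pose just before it.
- job.hand_in(): hands the job in; it is judged then, once.
The state is a dict: "t": time; "qpos": joint angles; "qvel": joint speeds; "joint_efforts": joint torques, N m; "ee_pos": TCP position; "orientation": TCP orientation; "force": force on the tool from outside, world axes, zero at the start; "ft_torque": the same for the moment, N m; "gripper_width": finger opening in m; "finger_force": force on a finger pad.
Only numpy, scipy, OpenCV 4.12 (cv2) and the standard library are available. Lean on these libraries where they do the work, as an engineer would, in place of code of your own. Each camera call takes 0.05 s, during which the arm holds its last target. There are 200 camera calls.

## Working session

There is one attempt and no reset: what is moved stays moved. The work goes in short steps, Python scripts to look and compute and a tool call to move; the robot and the scene stay as the last step left them, time stands still between calls to the robot, and variables do not carry over. Pictures are saved under pics/ and viewed, at most 10 in all, crops included, and the job is handed in when it is done.

Besides the shell and the picture viewer there is one more tool, called after ">>>" as name(argument=value, ...), one argument or row to a line, values as JSON. apply_moves: Moves the arm, as the interface text tells. Shifts and turns lie within -1 to 1; 1 stands for 0.5 m of shift or 0.5 rad of turn. Its arguments: {"type":"object","properties":{"translation":{"type":"array"},"rot":{"type":"array"},"hand":{"type":"array"}},"required":["translation","rot","hand"]}

```bash
mkdir -p pics; cat > h.py <<'E'
import numpy as np, cv2
from workcell import telemetry, capture, job, bot
def grab(n):
    s=telemetry.state(); c=capture(n); c['s']=s
    if n=='wrist':
        T=np.eye(4);T[:3,:3]=np.array(s['orientation']);T[:3,3]=s['ee_pos']
        c['c2w']=T@np.array(c['mount'])
    else: c['c2w']=np.linalg.inv(np.array(c['extrinsics']))
    return c
def save(c,fn,crop=None,sc=1):
    f=c['frame'][:,:,::-1]
    if crop: x0,y0,x1,y1=crop; f=f[y0:y1,x0:x1]
    cv2.imwrite('pics/'+fn,cv2.resize(f,None,fx=sc,fy=sc,interpolation=cv2.INTER_CUBIC))
def slopes(c,uv):
    return cv2.undistortPoints(np.array(uv,float).reshape(-1,1,2),np.array(c['intrinsics'],float),np.array([c['k1'],0,0,0.])).reshape(-1,2)
def ray(c,uv):
    s=slopes(c,uv); d=np.c_[s[:,0],-s[:,1],-np.ones(len(s))]
    return c['c2w'][:3,3], d@c['c2w'][:3,:3].T
def plane(c,uv,z):
    o,d=ray(c,uv); return o+d*((z-o[2])/d[:,2])[:,None]
def cloud(c):
    v,u=np.mgrid[0:400,0:640]; o,d=ray(c,np.c_[u.ravel(),v.ravel()])
    P=o+d*c['z_map'].reshape(-1,1); P[c['z_map'].ravel()<=0]=np.nan
    return P.reshape(400,640,3)
E
python3 - <<'E'
from h import *
a=grab('scene');save(a,'scene.png');b=grab('top');save(b,'top.png')
import pickle;pickle.dump((a,b),open('ab.pkl','wb'))
print(a['s'],a['c2w'],b['c2w'],b['k1'],a['intrinsics'])
E
```

```text
{'t': 0.0, 'qpos': array([-1.50309834e+00,  1.59047829e-01,  1.59824209e+00, -1.29122254e-05,
        1.38618745e+00, -2.10130682e-01]), 'qvel': array([-4.99686646e-04, -6.88051177e-04,  3.66512464e-04,  1.25611252e-03,
        3.18948802e-05, -5.38691140e-04]), 'joint_efforts': array([-9.67664528e-04, -3.95998764e+01, -3.31430662e+01, -2.10264952e-04,
        8.33695784e-03,  2.23448822e-06]), 'ee_pos': array([ 0.15762159, -0.55234978,  0.23031264]), 'orientation': array([[ 9.61652605e-01,  2.74270391e-01, -1.40157574e-04],
       [ 2.74270162e-01, -9.61650844e-01,  1.87953700e-03],
       [ 3.80718698e-04, -1.84590269e-03, -9.99998224e-01]]), 'force': array([0.65292444, 0.15768738, 0.05769712]), 'ft_torque': array([ 0.02102189, -0.03163808, -0.03502023]), 'finger_force': 0.0, 'gripper_width': 0.0855948293782703} [[-0.80144928 -0.44375986  0.40094419  1.03262404]
 [ 0.59793644 -0.60832367  0.52193325  0.58111647]
 [ 0.01229082  0.65804217  0.75288076  1.09736184]
 [ 0.          0.          0.          1.        ]] [[ 0.01157753  0.99156314 -0.12910652  0.31449909]
 [-0.99990863  0.01057929 -0.00841507 -0.08025028]
 [-0.00697822  0.12919215  0.99159502  1.55208376]
 [ 0.          0.          0.          1.        ]] 0.03621934505290126 [[375.60257624   0.         322.52298973]
 [  0.         375.60257624 204.32883706]
 [  0.           0.           1.        ]]
```

View pics/scene.png

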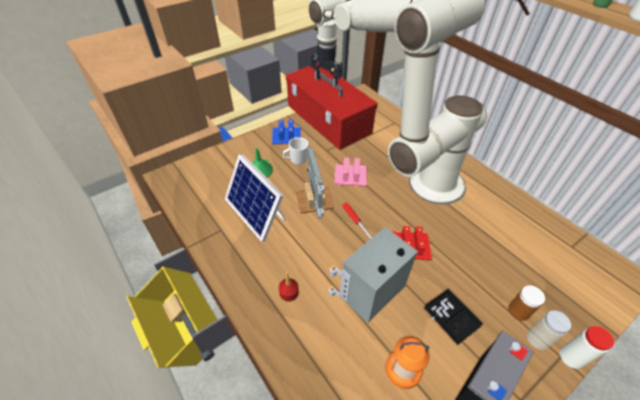

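View pics/top.png

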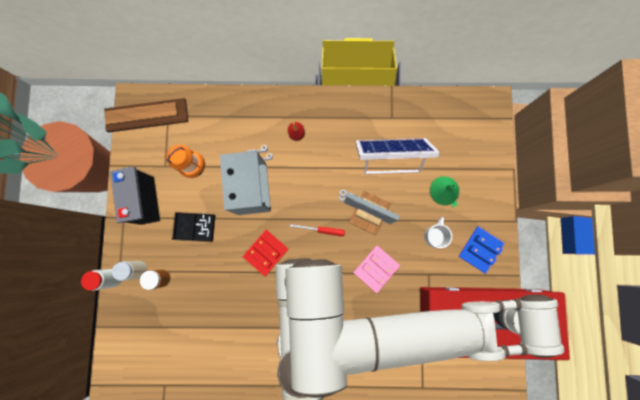

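The scene holds four bucks: wooden at top (370,205), red (265,253), pink (377,270) and blue (482,249). The grey door stands in the wooden one, with its sockets at its left end, top (343,193). The box top is at (245,182) and its pintles are at (267,150) on its far right corner, so the front faces world -y.

```bash
python3 - <<'E'
from h import *
import pickle
a,b=pickle.load(open('ab.pkl','rb'))
for n,c,bx,dr in (('scene',a,(325,220,425,325),(295,140,335,220)),('top',b,(215,140,280,220),(330,180,405,235))):
    P=cloud(c); hsv=cv2.cvtColor(c['frame'],cv2.COLOR_RGB2HSV)
    for nm,r,z0,z1 in (('box',bx,.200,.218),('door',dr,.190,.212)):
        x0,y0,x1,y1=r; Q=P[y0:y1,x0:x1].reshape(-1,3)
        Q=Q[(Q[:,2]>z0)&(Q[:,2]<z1)]
        rect=cv2.minAreaRect((Q[:,:2]*1000).astype(np.float32))
        print(n,nm,len(Q),'z',np.median(Q[:,2]),rect)
        print(cv2.boxPoints(rect).round(0).tolist())
    # pintle area pts
    x0,y0,x1,y1=(325,260,350,305) if n=='scene' else (255,142,276,165)
    Q=P[y0:y1,x0:x1].reshape(-1,3);Q=Q[(Q[:,2]>.165)&(Q[:,2]<.2)];print('pint',len(Q),np.median(Q,0) if len(Q) else '')
A=cv2.resize(a['frame'][130:230,270:370],(400,400),interpolation=cv2.INTER_CUBIC)
A2=cv2.resize(a['frame'][220:320,320:420],(400,400),interpolation=cv2.INTER_CUBIC)
B=cv2.resize(b['frame'][175:245,325:415],(400,200*14//9),interpolation=cv2.INTER_CUBIC)
C=cv2.resize(b['frame'][135:220,210:300],(400,290),interpolation=cv2.INTER_CUBIC)
im=np.zeros((600,800,3),np.uint8);im[:300,:400]=A[50:350];im[:300,400:]=A2[50:350];im[300:,:400][:290]=B[:290];im[300:590,400:]=C
cv2.imwrite('pics/crop.png',im[:,:,::-1])
E
```

```text
scene box 2361 z 0.20965087234081947 ((545.3392944335938, 216.42337036132812), (183.7702178955078, 121.70178985595703), 6.889791965484619)
[[447.0, 266.0], [461.0, 145.0], [644.0, 167.0], [629.0, 288.0]]
scene door 210 z 0.20061745881760118 ((471.56158447265625, -195.309326171875), (203.99813842773438, 17.80792999267578), 65.18634796142578)
[[421.0, -284.0], [437.0, -292.0], [522.0, -106.0], [506.0, -99.0]]
pint 148 [0.64891986 0.17715656 0.17815039]
top box 2036 z 0.20969962190174618 ((542.8751831054688, 216.04669189453125), (181.52769470214844, 120.8666763305664), 7.08903694152832)
[[445.0, 265.0], [460.0, 145.0], [640.0, 167.0], [625.0, 287.0]]
top door 329 z 0.20134950239675375 ((469.1375732421875, -198.05178833007812), (202.61721801757812, 20.13578987121582), 66.18305969238281)
[[419.0, -287.0], [437.0, -295.0], [519.0, -109.0], [501.0, -101.0]]
pint 48 [0.65245155 0.15373737 0.17438934]
```

View pics/crop.png

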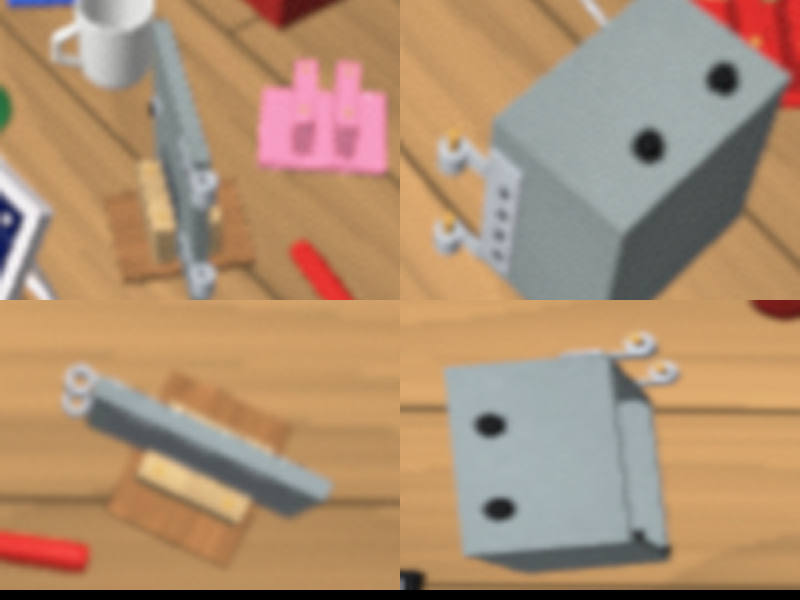

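The crop confirms the choice: a grey door with two socket rings at its +y world end, standing in the brown wooden buck at top (370,205). The box is at (0.544, 0.216) with yaw about 97°, and the door yaw is about 156°. I'll raise and turn the tool, then go over the door.

>>> apply_moves(
  translation=[
    [0,0,-0.03],
    [0,0,-0.03],
    [0,0,-0.03],
    [0,0,-0.03],
    [0,0,-0.03],
    [0,0,-0.03],
    [0,0,-0.03],
    [0,0,-0.03],
  ],
  rot=[
    [0,0,-0.217],
    [0,0,-0.217],
    [0,0,-0.217],
    [0,0,-0.217],
    [0,0,-0.217],
    [0,0,-0.217],
    [0,0,-0.217],
    [0,0,-0.217],
  ],
  hand=[-1,-1,-1,-1,-1,-1,-1,-1],
)

```text
t: 0.77
ee_pos: [0.1577, -0.5527, 0.3514]
orientation: [[0.407, 0.913, -0.0], [0.913, -0.407, 0.001], [0.001, -0.001, -1.0]]
force: [-0.4, -0.7, -0.2]
gripper_width: 0.0854
finger_force: 0.0
```

>>> apply_moves(
  translation=[
    [0.055,0.017,0],
    [0.055,0.017,0],
    [0.055,0.017,0],
    [0.055,0.017,0],
    [0.055,0.017,0],
    [0.055,0.017,0],
    [0.055,0.017,0],
    [0.055,0.017,0],
    [0.055,0.017,0],
    [0.055,0.017,0],
    [0.055,0.017,0],
    [0.055,0.017,0],
    [0.055,0.017,0],
    [0.055,0.017,0],
    [0.055,0.017,0],
    [0.055,0.017,0],
    [0,0,0],
    [0,0,0],
  ],
  rot=[
    [0,0,0],
    [0,0,0],
    [0,0,0],
    [0,0,0],
    [0,0,0],
    [0,0,0],
    [0,0,0],
    [0,0,0],
    [0,0,0],
    [0,0,0],
    [0,0,0],
    [0,0,0],
    [0,0,0],
    [0,0,0],
    [0,0,0],
    [0,0,0],
    [0,0,0],
    [0,0,0],
  ],
  hand=[-1,-1,-1,-1,-1,-1,-1,-1,-1,-1,-1,-1,-1,-1,-1,-1,-1,-1],
)

```text
t: 2.27
ee_pos: [0.4633, -0.2071, 0.3507]
orientation: [[0.41, 0.912, -0.001], [0.912, -0.41, 0.001], [0.0, -0.001, -1.0]]
force: [0.6, 0.5, 0.4]
gripper_width: 0.0848
finger_force: 0.0
```

```bash
python3 - <<'E'
from h import *
c=grab('wrist');save(c,'w1.png');s=c['s'];print(s['t'],s['ee_pos'],s['orientation'],c['mount'])
P=cloud(c);Q=P.reshape(-1,3);Q=Q[(Q[:,2]>.197)&(Q[:,2]<.207)&(abs(Q[:,0]-.466)<.12)&(abs(Q[:,1]+.206)<.14)]
print(len(Q),np.median(Q[:,2]));r=cv2.minAreaRect((Q[:,:2]*1000).astype(np.float32));print(r,cv2.boxPoints(r))
import pickle;pickle.dump(c,open('w1.pkl','wb'))
E
```

```text
2.2667 [ 0.46331452 -0.20709851  0.35073458] [[ 4.09833930e-01  9.12159506e-01 -1.08898592e-03]
 [ 9.12160155e-01 -4.09833602e-01  5.19820288e-04]
 [ 2.78559972e-05 -1.20636955e-03 -9.99999272e-01]] [[-2.76190141e-04  9.49487657e-01  3.13804257e-01  8.04628209e-02]
 [ 9.99999520e-01 -3.26819584e-05  9.79021532e-04 -2.24722422e-04]
 [ 9.39824599e-04  3.13804377e-01 -9.49487193e-01 -1.42484641e-01]
 [ 0.00000000e+00  0.00000000e+00  0.00000000e+00  1.00000000e+00]]
2422 0.2019123205037667
((464.3539123535156, -207.31655883789062), (182.99639892578125, 16.0328426361084), 65.52162170410156) [[ 419.14575  -287.26907 ]
 [ 433.73755  -293.9123  ]
 [ 509.56207  -127.364044]
 [ 494.97028  -120.720825]]
```

View pics/w1.png

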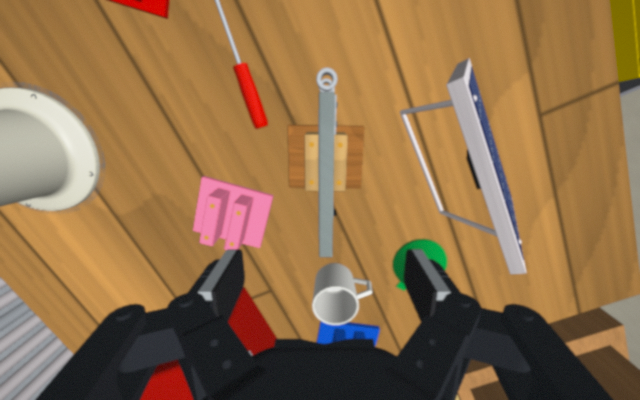

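The wrist picture shows the door's top edge from (327,90) to (327,257) and the upper socket ring at (327,77). The top edge measures 183 x 16 mm at z 0.202, which matches the description. Next I'll look at the pintle from the pose the tool will have when hanging the door.

>>> apply_moves(
  translation=[
    [0,0,0],
    [0,0,0],
    [0,0,0],
    [0,0,0],
    [0.0464,0.027,0.025],
    [0.0464,0.027,0.025],
    [0.0464,0.027,0.025],
    [0.0464,0.027,0.025],
    [0.0464,0.027,0.025],
    [0.0464,0.027,0.025],
    [0.0464,0.027,0.025],
    [0.0464,0.027,0.025],
    [0.0464,0.027,0.025],
    [0.0464,0.027,0.025],
    [0.0464,0.027,0.025],
    [0.0464,0.027,0.025],
    [0,0,0],
    [0,0,0],
    [0,0,0],
  ],
  rot=[
    [0,0,-0.168],
    [0,0,-0.168],
    [0,0,-0.168],
    [0,0,-0.168],
    [0,0,0],
    [0,0,0],
    [0,0,0],
    [0,0,0],
    [0,0,0],
    [0,0,0],
    [0,0,0],
    [0,0,0],
    [0,0,0],
    [0,0,0],
    [0,0,0],
    [0,0,0],
    [0,0,0],
    [0,0,0],
    [0,0,0],
  ],
  hand=[-1,-1,-1,-1,-1,-1,-1,-1,-1,-1,-1,-1,-1,-1,-1,-1,-1,-1,-1],
)

```text
t: 3.9
ee_pos: [0.649, 0.0532, 0.2015]
orientation: [[0.09, 0.996, -0.0], [0.996, -0.09, -0.001], [-0.001, -0.0, -1.0]]
force: [-0.3, 0.3, -0.1]
gripper_width: 0.0856
finger_force: 0.0
```

```bash
python3 - <<'E'
from h import *
c=grab('wrist');save(c,'w2.png');s=c['s'];print(s['t'],s['ee_pos'],s['orientation'],c['intrinsics'])
hsv=cv2.cvtColor(c['frame'],cv2.COLOR_RGB2HSV)
import pickle;pickle.dump(c,open('w2.pkl','wb'))
P=cloud(c);Q=P.reshape(-1,3)
m=(abs(P[:,:,0]-.6576)<.03)&(abs(P[:,:,1]-.148)<.03)&(P[:,:,2]>.165)&(P[:,:,2]<.2)
v,u=np.nonzero(m);print(len(u),(u.min(),u.max(),v.min(),v.max()) if len(u) else '')
t=m&(P[:,:,2]>.184);print('tip',t.sum(),P[t].mean(0),np.argwhere(t).mean(0)[::-1])
b=m&(P[:,:,2]<.178)
print('shoulder',b.sum(),P[b].mean(0),P[b].min(0),P[b].max(0))
Q=Q[(abs(Q[:,2]-.21)<.006)&(Q[:,1]>.1)&(Q[:,0]<.7)];r=cv2.minAreaRect((Q[:,:2]*1000).astype(np.float32));print(np.median(Q[:,2]),r,cv2.boxPoints(r))
E
```

```text
3.9 [0.64895848 0.05318575 0.20145694] [[ 9.02261980e-02  9.95921276e-01 -2.11848018e-04]
 [ 9.95921089e-01 -9.02263151e-02 -6.29973609e-04]
 [-6.46518387e-04 -1.54143785e-04 -9.99999779e-01]] [[278.84781818   0.         323.82519225]
 [  0.         278.84781818 196.2497454 ]
 [  0.           0.           1.        ]]
2076 (np.int64(256), np.int64(347), np.int64(5), np.int64(89))
tip 677 [0.64885747 0.16025468 0.1907712 ] [304.03988183  47.61004431]
shoulder 1254 [0.65482189 0.15682745 0.17168556] [0.628351   0.14125685 0.16516164] [0.67077587 0.17785796 0.17798729]
0.20988558638996502 ((571.1776123046875, 174.78927612304688), (135.86843872070312, 32.07084655761719), 6.787398815155029) [[501.82437 182.68347]
 [505.61465 150.8374 ]
 [640.5309  166.89508]
 [636.7406  198.74115]]
```

View pics/w2.png

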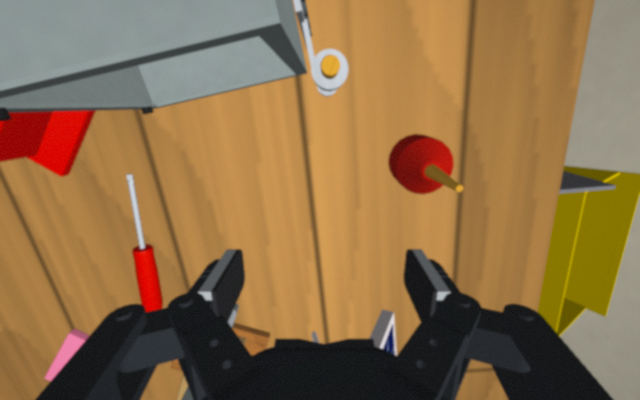

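The picture shows the upper pintle's brass tip at (331,66), on its ring at (329,72), beside the box corner at (303,72). Now I'll measure the tip and go back over the door.

```bash
cat >> h.py <<'E'
def tool(c,Pw):
    return (np.asarray(Pw)-np.array(c['s']['ee_pos']))@np.array(c['s']['orientation'])
E
python3 - <<'E'
from h import *
import pickle
c=pickle.load(open('w2.pkl','rb'));hsv=cv2.cvtColor(c['frame'],cv2.COLOR_RGB2HSV);P=cloud(c)
m=np.zeros((400,640),bool);m[45:95,312:350]=1
o=m&(hsv[:,:,1]>110)&(hsv[:,:,0]<28)&(P[:,:,2]>.15);uv=np.argwhere(o)[:,::-1]
print('orange',len(uv),uv.mean(0),uv.min(0),uv.max(0))
t=o&(abs(P[:,:,2]-.19)<.003);print('tip depth',t.sum(),P[t].mean(0),np.ptp(P[t],0))
(e)=cv2.fitEllipse(cv2.findContours(t.astype(np.uint8),0,1)[0][0]);print(e,plane(c,[e[0]],.19), tool(c,plane(c,[e[0]],.19)))
sh=m&(abs(P[:,:,2]-.172)<.003)&~o;Q=P[sh];r=cv2.minEnclosingCircle((Q[:,:2]*1000).astype(np.float32));print('sh',sh.sum(),r)
E
```

```text
orange 312 [329.84935897  65.59935897] [321  55] [339  76]
tip depth 309 [0.6605274  0.15150254 0.18985906] [0.00914343 0.00967899 0.00342976]
((329.8587341308594, 65.51286315917969), (17.368356704711914, 20.929311752319336), 4.809170246124268) [[0.66053273 0.15149423 0.19      ]] [[0.09895919 0.00265879 0.01139255]]
sh 827 ((658.8751220703125, 152.7879638671875), 12.190171241760254)
```

>>> apply_moves(
  translation=[
    [-0.0441,-0.0261,-0.0333],
    [-0.0441,-0.0261,-0.0333],
    [-0.0441,-0.0261,-0.0333],
    [-0.0441,-0.0261,-0.0333],
    [-0.0441,-0.0261,-0.0333],
    [-0.0441,-0.0261,-0.0333],
    [-0.0441,-0.0261,0],
    [-0.0441,-0.0261,0],
    [-0.0441,-0.0261,0],
    [-0.0441,-0.0261,0],
    [-0.0441,-0.0261,0],
    [-0.0441,-0.0261,0],
    [0,0,0],
    [0,0,0],
    [0,0,0],
    [0,0,0],
    [0,0,0],
    [0,0,0],
  ],
  rot=[
    [0,0,0],
    [0,0,0],
    [0,0,0],
    [0,0,0],
    [0,0,0],
    [0,0,0],
    [0,0,0],
    [0,0,0],
    [0,0,0],
    [0,0,0],
    [0,0,0],
    [0,0,0],
    [0,0,0.1685],
    [0,0,0.1685],
    [0,0,0.1685],
    [0,0,0.1685],
    [0,0,0],
    [0,0,0],
  ],
  hand=[-1,-1,-1,-1,-1,-1,-1,-1,-1,-1,-1,-1,-1,-1,-1,-1,-1,-1],
)

```text
t: 5.45
ee_pos: [0.4691, -0.1957, 0.3021]
orientation: [[0.413, 0.911, 0.001], [0.911, -0.413, -0.001], [-0.001, 0.002, -1.0]]
force: [-0.6, 0.7, -0.4]
gripper_width: 0.0853
finger_force: 0.0
```

```bash
python3 - <<'E'
from h import *
c=grab('wrist');s=c['s'];print(s['t'],s['ee_pos'],np.degrees(np.arctan2(s['orientation'][1][0],s['orientation'][0][0])))
P=cloud(c);Q=P.reshape(-1,3);Q=Q[(Q[:,2]>.197)&(Q[:,2]<.207)&(abs(Q[:,0]-.466)<.12)&(abs(Q[:,1]+.206)<.14)]
r=cv2.minAreaRect((Q[:,:2]*1000).astype(np.float32));print(r)
g=np.r_[np.array(r[0])/1000+.012*np.array([.414,.910]),.171];print(g,tool(c,g)/.5)
E
```

```text
5.45 [ 0.4690747  -0.19570037  0.30205784] 65.63750143478558
((464.22857666015625, -207.8413543701172), (183.89529418945312, 16.053022384643555), 65.51853942871094)
[ 0.46919658 -0.19692135  0.171     ] [-0.00198572  0.00083034  0.26211833]
```

>>> apply_moves(
  translation=[
    [-0.002,0.0008,0.0328],
    [0,0,0.0328],
    [0,0,0.0328],
    [0,0,0.0328],
    [0,0,0.0328],
    [0,0,0.0328],
    [0,0,0.0328],
    [0,0,0.0328],
    [0,0,0],
    [0,0,0],
    [0,0,0],
    [0,0,0],
    [0,0,0],
    [0,0,0],
    [0,0,0],
    [0,0,0],
    [0,0,0],
    [0,0,0],
  ],
  rot=[
    [0,0,0],
    [0,0,0],
    [0,0,0],
    [0,0,0],
    [0,0,0],
    [0,0,0],
    [0,0,0],
    [0,0,0],
    [0,0,0],
    [0,0,0],
    [0,0,0],
    [0,0,0],
    [0,0,0],
    [0,0,0],
    [0,0,0],
    [0,0,0],
    [0,0,0],
    [0,0,0],
  ],
  hand=[-1,-1,-1,-1,-1,-1,-1,-1,-1,1,1,1,1,1,1,1,1,1],
)

```text
t: 7.0
ee_pos: [0.4701, -0.1962, 0.1709]
orientation: [[0.413, 0.911, 0.001], [0.911, -0.413, -0.001], [-0.0, 0.002, -1.0]]
force: [0.6, 1.3, 5.4]
gripper_width: 0.0154
finger_force: 59.7
```

>>> apply_moves(
  translation=[
    [0,0,-0.01],
    [0,0,-0.02],
    [0,0,-0.02],
    [0,0,-0.02],
    [0,0,-0.02],
    [0,0,-0.02],
    [0,0,-0.02],
    [0,0,-0.02],
    [0,0,0],
    [0,0,0],
    [0,0,0],
  ],
  rot=[
    [0,0,0],
    [0,0,0],
    [0,0,0],
    [0,0,0],
    [0,0,0],
    [0,0,0],
    [0,0,0],
    [0,0,0],
    [0,0,0],
    [0,0,0],
    [0,0,0],
  ],
  hand=[1,1,1,1,1,1,1,1,1,1,1],
)

```text
t: 7.92
ee_pos: [0.4693, -0.1958, 0.2445]
orientation: [[0.413, 0.911, -0.001], [0.911, -0.413, 0.001], [0.0, -0.001, -1.0]]
force: [0.3, 0.3, -2.9]
gripper_width: 0.0154
finger_force: 59.1
```

```bash
python3 - <<'E'
from h import *
c=grab('wrist');save(c,'w3.png');s=c['s'];print(s['t'],s['ee_pos'],s['force'],s['gripper_width'])
import pickle;pickle.dump(c,open('w3.pkl','wb'))
P=cloud(c);T=tool(c,P.reshape(-1,3)).reshape(400,640,3)
m=(T[:,:,0]>.0)&(T[:,:,0]<.13)&(abs(T[:,:,1])<.03)&(T[:,:,2]>-.045)&(T[:,:,2]<-.01)
top=m&(T[:,:,0]<.078)&(T[:,:,2]<-.025);Q=T[top];print('top',len(Q),np.median(Q[:,2]),np.ptp(Q,0), cv2.minAreaRect((Q[:,:2]*1000).astype(np.float32)))
A=np.c_[Q[:,:2],np.ones(len(Q))];print('plane fit',np.linalg.lstsq(A,Q[:,2],rcond=None)[0])
so=m&(T[:,:,0]>.0835);Q=T[so];print('sock',len(Q),np.median(Q[:,2]),Q.min(0),Q.max(0))
E
```

```text
7.9167 [ 0.46928543 -0.19578505  0.2445314 ] [ 0.33163038  0.30737971 -2.94338072] 0.015429758422317471
top 7907 -0.0311290638034506 [0.07796473 0.0587648  0.01996937] ((36.21870040893555, 8.348098754882812), (79.32232666015625, 56.11908721923828), 16.778173446655273)
plane fit [ 0.04601051  0.00253133 -0.03370095]
sock 1593 -0.02088496639618171 [ 0.0835547  -0.01077451 -0.0228214 ] [ 0.10242711  0.00991803 -0.01003149]
```

View pics/w3.png

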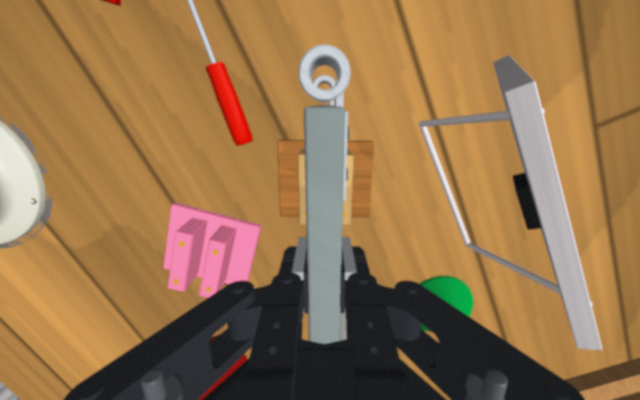

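Door held. The upper socket ring is at (325,72), and the lower ring is visible just inside it at (324,85). Fitting both.

```bash
python3 - <<'E'
from h import *
import pickle
c=pickle.load(open('w3.pkl','rb'));P=cloud(c);T=tool(c,P.reshape(-1,3)).reshape(400,640,3)
strip=(abs(T[:,:,1])<.0065)&(T[:,:,0]>.005)&(T[:,:,0]<.075)&(abs(T[:,:,2]+.031)<.004);Q=T[strip]
print('top plane',np.linalg.lstsq(np.c_[Q[:,:2],np.ones(len(Q))],Q[:,2],rcond=None)[0],len(Q))
big=(abs(T[:,:,1])<.011)&(T[:,:,0]>.03)&(T[:,:,0]<.075)&(abs(T[:,:,2]+.031)<.003)
Q=T[big];print('door rect',cv2.minAreaRect((Q[:,:2]*1000).astype(np.float32)), Q[:,:2].max(0))
def cirfit(xy):
    A=np.c_[2*xy,np.ones(len(xy))];s=np.linalg.lstsq(A,(xy**2).sum(1),rcond=None)[0];return s[:2],np.sqrt(s[2]+s[:2]@s[:2])
ring=((T[:,:,0]>.081)&(T[:,:,0]<.12)&(abs(T[:,:,1])<.014)&(abs(T[:,:,2]+.0209)<.003)).astype(np.uint8)
cs,_=cv2.findContours(ring,cv2.RETR_CCOMP,1)
for k in cs:
    if len(k)>20:
        k=k.reshape(-1,2).astype(float);X=tool(c,plane(c,k,c['s']['ee_pos'][2]+.0209));print('upper',len(k),k.mean(0),*cirfit(X[:,:2]))
low=((T[:,:,0]>.06)&(T[:,:,0]<.12)&(abs(T[:,:,1])<.014)&(abs(T[:,:,2]-.099)<.004)).astype(np.uint8)
print('low',low.sum(),T[low>0].mean(0),T[low>0].min(0),T[low>0].max(0))
E
```

```text
top plane [-3.89969521e-05  2.59792680e-03 -3.10890843e-02] 4800
door rect ((52.514366149902344, -0.47484588623046875), (44.971588134765625, 16.071102142333984), 0.03238937258720398) [0.07499765 0.00757315]
upper 165 [325.0969697   74.96363636] [ 0.09165115 -0.00024023] 0.0104023253867796
upper 92 [323.60869565  74.2173913 ] [ 0.09180752 -0.00046012] 0.0060589368917793795
low 184 [9.53351222e-02 8.73943310e-05 9.91762037e-02] [ 0.07970483 -0.00993588  0.09688526] [0.10184661 0.00773873 0.10229049]
```

The door hangs level in the grip, with the socket at tool (0.0918, -0.0004) and the pintle at world (0.6605, 0.1515). Now to carry it to the staging point, then turn.

>>> apply_moves(
  translation=[
    [0.0335,0.01,0],
    [0.0335,0.01,0],
    [0.0335,0.01,0],
    [0.0335,0.01,0],
    [0.0335,0.01,0],
    [0.0335,0.01,0],
    [0.0335,0.01,0],
    [0.0335,0.01,0],
    [0.0335,0.01,0],
    [0.0335,0.01,0],
    [0.0335,0.01,0],
    [0.0335,0.01,0],
    [0.0335,0.01,0],
    [0.0335,0.01,0],
    [0.0335,0.01,0],
    [0.0335,0.01,0],
  ],
  rot=[
    [0,0,0],
    [0,0,0],
    [0,0,0],
    [0,0,0],
    [0,0,0],
    [0,0,0],
    [0,0,0],
    [0,0,0],
    [0,0,0],
    [0,0,0],
    [0,0,0],
    [0,0,0],
    [0,0,0],
    [0,0,0],
    [0,0,0],
    [0,0,0],
  ],
  hand=[1,1,1,1,1,1,1,1,1,1,1,1,1,1,1,1],
)

```text
t: 9.3
ee_pos: [0.6531, 0.0158, 0.2436]
orientation: [[0.413, 0.911, -0.002], [0.911, -0.413, 0.0], [-0.001, -0.002, -1.0]]
force: [0.3, -0.5, -3.4]
gripper_width: 0.0154
finger_force: 59.2
```

>>> apply_moves(
  translation=[
    [0,0,0],
    [0,0,0],
    [0,0,0],
    [0,0,0],
    [0,0,0.02],
    [0,0,0.02],
    [0,0,0.02],
    [0,0,0.02],
    [0,0,0],
    [0,0,0],
    [0,0,0],
    [0,0,0],
  ],
  rot=[
    [0,0,-0.169],
    [0,0,-0.169],
    [0,0,-0.169],
    [0,0,-0.169],
    [0,0,0],
    [0,0,0],
    [0,0,0],
    [0,0,0],
    [0,0,0],
    [0,0,0],
    [0,0,0],
    [0,0,0],
  ],
  hand=[1,1,1,1,1,1,1,1,1,1,1,1],
)

```text
t: 10.3
ee_pos: [0.6537, 0.0149, 0.2059]
orientation: [[0.088, 0.996, 0.002], [0.996, -0.088, -0.0], [-0.0, 0.002, -1.0]]
force: [0.1, 0.8, -2.8]
gripper_width: 0.0154
finger_force: 59.2
```

```bash
cat > look.py <<'E'
from h import *
import sys
# socket & pintle in tool frame from the wrist camera; units for the move
def cirfit(xy):
    A=np.c_[2*xy,np.ones(len(xy))];s=np.linalg.lstsq(A,(xy**2).sum(1),rcond=None)[0];return s[:2],np.sqrt(s[2]+s[:2]@s[:2])
c=grab('wrist');s=c['s'];P=cloud(c);T=tool(c,P.reshape(-1,3)).reshape(400,640,3)
print('t',s['t'],'ee',s['ee_pos'],'F',s['force'],'M',s['ft_torque'],'tilt',np.array(s['orientation'])[2])
ring=((T[:,:,0]>.081)&(T[:,:,0]<.12)&(abs(T[:,:,1])<.014)&(abs(T[:,:,2]+.0209)<.003)).astype(np.uint8)
sock=None
for k in cv2.findContours(ring,cv2.RETR_CCOMP,1)[0]:
    if len(k)>20:
        k=k.reshape(-1,2).astype(float);X=tool(c,plane(c,k,s['ee_pos'][2]+.0209));f=cirfit(X[:,:2]);print('sock',*f)
        sock=f[0] if sock is None else sock
hsv=cv2.cvtColor(c['frame'],cv2.COLOR_RGB2HSV)
o=(hsv[:,:,1]>110)&(hsv[:,:,0]<28)&(abs(P[:,:,2]-.19)<.004)&(np.hypot(P[:,:,0]-.66,P[:,:,1]-.15)<.015)
if o.sum()>30:
    k=np.argwhere(o)[:,::-1];e=k.mean(0);w=plane(c,[e],.19)[0];p=tool(c,w);print('pin px',o.sum(),e,'world',w,'tool',p,np.ptp(P[o],0))
    print('move units xy',(p[:2]-sock)/.5)
w=np.array([.6605,.1515,.19]);print('units to old pin',(tool(c,w)[:2]-np.array([.0918,-.0004]))/.5)
if len(sys.argv)>1: save(c,sys.argv[1])
E
python3 look.py w4.png
```

```text
t 10.3 ee [0.65365028 0.01490876 0.20589142] F [ 0.0837252   0.84001967 -2.80054945] M [ 0.03101724 -0.0489006  -0.05694486] tilt [-9.23568488e-05  1.59341434e-03 -9.99998726e-01]
sock [ 0.09175853 -0.00023507] 0.010400129687561212
sock [ 0.09194124 -0.00046072] 0.006077375298279717
units to old pin [ 0.08972983 -0.00967903]
```

View pics/w4.png

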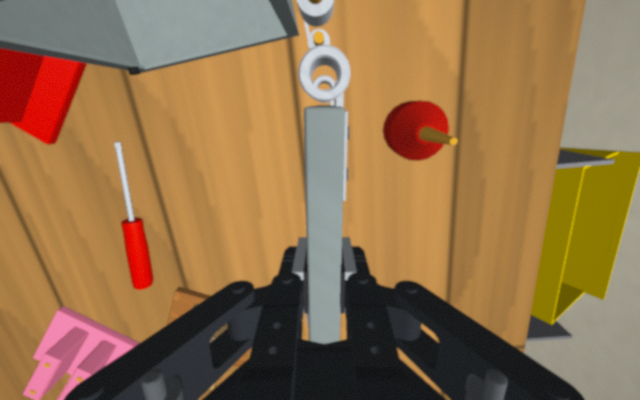

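The lower pintle tip is at (318,37), above and in line with the socket ring at (325,72). I'll slide over the pintles with 11 mm of clearance.

>>> apply_moves(
  translation=[
    [0.0112,-0.0012,0],
    [0.0112,-0.0012,0],
    [0.0112,-0.0012,0],
    [0.0112,-0.0012,0],
    [0.0112,-0.0012,0],
    [0.0112,-0.0012,0],
    [0.0112,-0.0012,0],
    [0.0112,-0.0012,0],
    [0,0,0],
    [0,0,0],
    [0,0,0],
  ],
  rot=[
    [0,0,0],
    [0,0,0],
    [0,0,0],
    [0,0,0],
    [0,0,0],
    [0,0,0],
    [0,0,0],
    [0,0,0],
    [0,0,0],
    [0,0,0],
    [0,0,0],
  ],
  hand=[1,1,1,1,1,1,1,1,1,1,1],
)

```text
t: 11.27
ee_pos: [0.6523, 0.0599, 0.205]
orientation: [[0.088, 0.996, -0.0], [0.996, -0.088, -0.0], [-0.0, -0.0, -1.0]]
force: [-0.3, -0.2, -2.6]
gripper_width: 0.0154
finger_force: 59.2
```

```bash
python3 look.py w5.png; python3 - <<'E'
from h import *
import pickle
f=cv2.imread('pics/w5.png');cv2.imwrite('pics/w5c.png',cv2.resize(f[20:140,245:405],None,fx=4,fy=4,interpolation=cv2.INTER_CUBIC))
E
```

```text
t 11.2667 ee [0.65230757 0.0599474  0.20498705] F [-0.30478176 -0.1960332  -2.64284281] M [ 0.04329672 -0.05370936  0.01072738] tilt [-1.95083595e-04 -5.75657489e-06 -9.99999981e-01]
sock [ 0.09176075 -0.00023796] 0.01039810421019071
sock [ 0.09194724 -0.00046143] 0.0060781008645535185
pin px 253 [324.8972332   80.20948617] world [0.66060557 0.15197117 0.19      ] tool [0.09239988 0.0001799  0.01496902] [0.00862529 0.00880863 0.00417033]
move units xy [0.00127826 0.0008357 ]
units to old pin [0.00024252 0.00103228]
```

View pics/w5c.png

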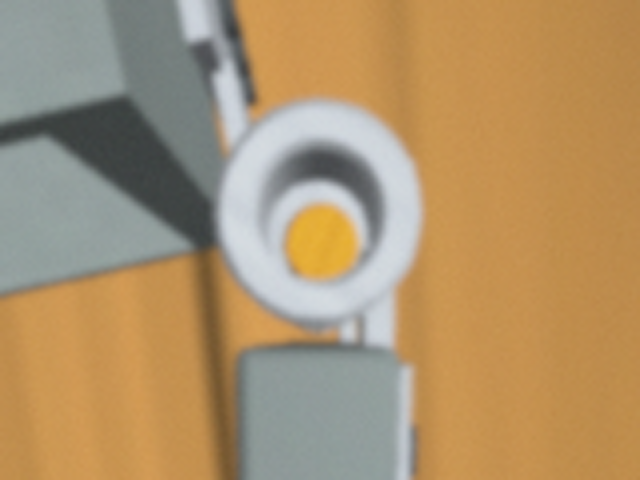

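Pin visible through the bore, slightly below centre as the slanted view should show it; the fit asks for about 0.5 mm. I'll correct that and go down gently to just past the tip.

>>> apply_moves(
  translation=[
    [0.001,0.0008,0],
    [0,0,0.003],
    [0,0,0.003],
    [0,0,0.003],
    [0,0,0.003],
    [0,0,0.002],
    [0,0,0.002],
    [0,0,0.002],
    [0,0,0.002],
    [0,0,0.001],
    [0,0,0.001],
    [0,0,0],
    [0,0,0],
  ],
  rot=[
    [0,0,0],
    [0,0,0],
    [0,0,0],
    [0,0,0],
    [0,0,0],
    [0,0,0],
    [0,0,0],
    [0,0,0],
    [0,0,0],
    [0,0,0],
    [0,0,0],
    [0,0,0],
    [0,0,0],
  ],
  hand=[1,1,1,1,1,1,1,1,1,1,1,1,1],
)

```text
t: 12.4
ee_pos: [0.6528, 0.0606, 0.194]
orientation: [[0.088, 0.996, 0.0], [0.996, -0.088, 0.0], [0.0, 0.0, -1.0]]
force: [0.2, 0.6, -2.9]
gripper_width: 0.0149
finger_force: 59.2
```

```bash
python3 look.py
```

```text
t 12.4 ee [0.65275564 0.06055197 0.19403098] F [ 0.15270536  0.6099733  -2.93408461] M [0.04006635 0.00782678 0.00956099] tilt [ 2.74305152e-05  6.16626431e-05 -9.99999998e-01]
sock [ 0.09176938 -0.00021665] 0.010394033052570384
sock [ 0.09193679 -0.00044644] 0.006064933861721671
pin px 287 [324.1010453   79.65853659] world [0.66058877 0.15204131 0.19      ] tool [ 0.09182365 -0.00023498  0.00403349] [0.00890938 0.00864689 0.00332299]
move units xy [ 1.08540006e-04 -3.66641102e-05]
units to old pin [-0.00104674  0.00024829]
```

>>> apply_moves(
  translation=[
    [0,0,0.001],
    [0,0,0.001],
    [0,0,0.001],
    [0,0,0.001],
    [0,0,0.001],
    [0,0,0.001],
    [0,0,0],
  ],
  rot=[
    [0,0,0],
    [0,0,0],
    [0,0,0],
    [0,0,0],
    [0,0,0],
    [0,0,0],
    [0,0,0],
  ],
  hand=[1,1,1,1,1,1,1],
)

```text
t: 13.03
ee_pos: [0.6526, 0.0605, 0.1908]
orientation: [[0.088, 0.996, -0.0], [0.996, -0.088, -0.0], [-0.0, -0.0, -1.0]]
force: [0.7, -0.5, -3.5]
gripper_width: 0.015
finger_force: 59.2
```

Sockets are 4 mm over the pins with no contact force. Continuing.

>>> apply_moves(
  translation=[
    [0,0,0.002],
    [0,0,0.002],
    [0,0,0.002],
    [0,0,0.002],
    [0,0,0.002],
    [0,0,0.002],
    [0,0,0.002],
    [0,0,0.002],
    [0,0,0.002],
    [0,0,0.002],
    [0,0,0.002],
    [0,0,0],
    [0,0,0],
  ],
  rot=[
    [0,0,0],
    [0,0,0],
    [0,0,0],
    [0,0,0],
    [0,0,0],
    [0,0,0],
    [0,0,0],
    [0,0,0],
    [0,0,0],
    [0,0,0],
    [0,0,0],
    [0,0,0],
    [0,0,0],
  ],
  hand=[1,1,1,1,1,1,1,1,1,1,1,1,1],
)

```text
t: 14.12
ee_pos: [0.6527, 0.0605, 0.1799]
orientation: [[0.088, 0.996, -0.0], [0.996, -0.088, -0.0], [-0.0, -0.0, -1.0]]
force: [-0.0, 0.1, -2.9]
gripper_width: 0.015
finger_force: 59.2
```

3 mm to the shoulder, so slower now.

>>> apply_moves(
  translation=[
    [0,0,0.001],
    [0,0,0.001],
    [0,0,0.001],
    [0,0,0.001],
    [0,0,0.001],
    [0,0,0.0005],
    [0,0,0],
    [0,0,0],
  ],
  rot=[
    [0,0,0],
    [0,0,0],
    [0,0,0],
    [0,0,0],
    [0,0,0],
    [0,0,0],
    [0,0,0],
    [0,0,0],
  ],
  hand=[1,1,1,1,1,1,1,1],
)

```text
t: 14.78
ee_pos: [0.6527, 0.0605, 0.1772]
orientation: [[0.088, 0.996, -0.0], [0.996, -0.088, -0.0], [-0.0, -0.0, -1.0]]
force: [0.5, 0.3, -2.2]
gripper_width: 0.0154
finger_force: 59.2
```

>>> apply_moves(
  translation=[
    [0,0,0.0005],
    [0,0,0],
    [0,0,0],
    [0,0,0],
    [0,0,0],
    [0,0,0],
    [0,0,0],
    [0,0,0],
    [0,0,0],
  ],
  rot=[
    [0,0,0],
    [0,0,0],
    [0,0,0],
    [0,0,0],
    [0,0,0],
    [0,0,0],
    [0,0,0],
    [0,0,0],
    [0,0,0],
  ],
  hand=[1,-1,-1,-1,-1,-1,-1,-1,-1],
)

```text
t: 15.53
ee_pos: [0.6527, 0.0605, 0.177]
orientation: [[0.088, 0.996, 0.0], [0.996, -0.088, 0.0], [0.0, 0.0, -1.0]]
force: [-0.3, -0.5, 0.1]
gripper_width: 0.0852
finger_force: 0.0
```

```bash
python3 look.py; python3 - <<'E'
from h import *
c=grab('wrist');P=cloud(c);T=tool(c,P.reshape(-1,3)).reshape(400,640,3)
m=(abs(T[:,:,1])<.02)&(T[:,:,0]>.02)&(T[:,:,0]<.078)&(abs(P[:,:,2]-.208)<.006);Q=P[m];print('door top z',np.median(Q[:,2]),cv2.minAreaRect((Q[:,:2]*1000).astype(np.float32)))
m=(T[:,:,0]>.081)&(T[:,:,0]<.12)&(abs(T[:,:,1])<.014)&(P[:,:,2]>.18);print('sock top z (198 seated)',np.median(P[m][:,2]))
E
```

```text
t 15.5333 ee [0.65273457 0.06054318 0.17703451] F [-0.28678101 -0.53270276  0.14123318] M [-0.01627779 -0.03824967  0.03060704] tilt [ 4.83861928e-05  2.58956302e-05 -9.99999998e-01]
sock [ 0.09024431 -0.00028168] 0.01006391700570111
sock [ 0.08987933 -0.00035454] 0.006094495426627822
pin px 438 [324.29680365  76.7283105 ] world [0.66063938 0.1518751  0.19      ] tool [ 0.09167387 -0.00014952 -0.01296106] [0.00935949 0.00952992 0.00643137]
move units xy [0.0028591  0.00026431]
units to old pin [-0.00102406  0.00028918]
door top z 0.20716812129942258 ((656.579833984375, 109.04793548583984), (57.289310455322266, 16.059236526489258), 84.79776000976562)
sock top z (198 seated) 0.19742876095513723
```

Door seated: top at 0.207, sockets on the shoulders, released. I'll rise, shut the fingers, and go down beside the outer face.

>>> apply_moves(
  translation=[
    [0,0,-0.03],
    [0,0,-0.03],
    [0,0,-0.03],
    [0,0,-0.03],
    [0,0,-0.03],
    [0,0,-0.03],
    [-0.0293,0.025,0],
    [-0.0293,0.025,0],
    [-0.0293,0.025,0],
    [-0.0293,0.025,0],
    [0,0,0],
    [0,0,0],
    [0,0,0.0333],
    [0,0,0.0333],
    [0,0,0.0333],
    [0,0,0.0333],
    [0,0,0.0333],
    [0,0,0.0333],
    [0,0,0],
    [0,0,0],
  ],
  rot=[
    [0,0,0],
    [0,0,0],
    [0,0,0],
    [0,0,0],
    [0,0,0],
    [0,0,0],
    [0,0,0],
    [0,0,0],
    [0,0,0],
    [0,0,0],
    [0,0,0],
    [0,0,0],
    [0,0,0],
    [0,0,0],
    [0,0,0],
    [0,0,0],
    [0,0,0],
    [0,0,0],
    [0,0,0],
    [0,0,0],
  ],
  hand=[-1,-1,-1,-1,-1,-1,1,1,1,1,1,1,1,1,1,1,1,1,1,1],
)

```text
t: 17.3
ee_pos: [0.6964, -0.0012, 0.1663]
orientation: [[0.087, 0.996, -0.002], [0.996, -0.087, 0.001], [0.0, -0.003, -1.0]]
force: [0.5, -0.8, 1.0]
gripper_width: 0.0003
finger_force: 0.0
```

>>> apply_moves(
  translation=[
    [0,-0.01,0],
    [0,-0.01,0],
    [0,-0.01,0],
    [0,-0.01,0],
    [-0.002,-0.012,0],
    [-0.002,-0.012,0],
    [-0.002,-0.012,0],
    [-0.002,-0.012,0],
    [-0.002,-0.012,0],
    [-0.002,-0.012,0],
    [-0.002,-0.012,0],
    [-0.002,-0.012,0],
    [-0.002,-0.012,0],
    [-0.002,-0.012,0],
    [-0.002,-0.012,0],
    [-0.002,-0.012,0],
  ],
  rot=[
    [0,0,0],
    [0,0,0],
    [0,0,0],
    [0,0,0],
    [0,0,0.08],
    [0,0,0.08],
    [0,0,0.08],
    [0,0,0.08],
    [0,0,0.08],
    [0,0,0.08],
    [0,0,0.08],
    [0,0,0.08],
    [0,0,0.08],
    [0,0,0.08],
    [0,0,0.08],
    [0,0,0.08],
  ],
  hand=[1,1,1,1,1,1,1,1,1,1,1,1,1,1,1,1],
)

```text
t: 18.63
ee_pos: [0.6055, 0.0097, 0.1678]
orientation: [[0.54, 0.842, 0.001], [0.842, -0.54, -0.0], [0.0, 0.001, -1.0]]
force: [-0.9, 0.2, 1.0]
gripper_width: 0.0004
finger_force: 0.2
```

```bash
cat > st.py <<'E'
from h import *
import sys
c=grab('wrist');s=c['s'];R=np.array(s['orientation']);print(s['t'],s['ee_pos'],'yaw',np.degrees(np.arctan2(R[1,0],R[0,0])),s['force'],s['gripper_width'])
piv=np.array([.6606,.1515,s['ee_pos'][2]]);print('pivot in tool',tool(c,piv))
P=cloud(c);m=(abs(P[:,:,2]-.2075)<.005)&(np.hypot(P[:,:,0]-.66,P[:,:,1]-.15)<.22);
T=tool(c,P.reshape(-1,3)).reshape(400,640,3);m&=(T[:,:,1]<.01)&(T[:,:,1]>-.09)&(T[:,:,0]>-.06)
ok,l,st,_=cv2.connectedComponentsWithStats(m.astype(np.uint8))[:4]
for i in range(1,ok):
    if st[i,4]>300: Q=P[l==i];print(st[i].tolist(),cv2.minAreaRect((Q[:,:2]*1000).astype(np.float32)))
if len(sys.argv)>1: save(c,sys.argv[1])
E
python3 st.py w6.png
```

```text
18.6333 [0.60550124 0.00972615 0.16783947] yaw 57.334289203839255 [-0.88484743  0.22602007  0.95381248] 0.0003585918705900495
pivot in tool [ 1.49088851e-01 -3.01365648e-02  9.46993648e-06]
[210, 0, 139, 314, 13282] ((613.041015625, 62.869300842285156), (128.18997192382812, 40.058753967285156), 74.3647689819336)
```

View pics/w6.png

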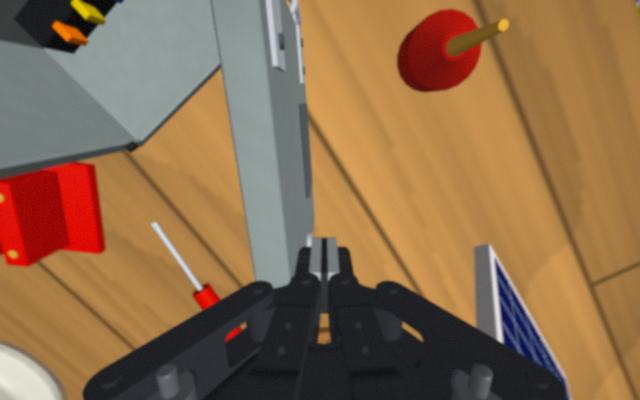

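The finger is on the door's outer face near (312,240), and the door is swinging with it, clear of the oil can at (440,50). Continuing the arc.

>>> apply_moves(
  translation=[
    [-0.002,-0.012,0],
    [-0.002,-0.012,0],
    [-0.002,-0.012,0],
    [-0.002,-0.012,0],
    [-0.002,-0.012,0],
    [-0.002,-0.012,0],
    [-0.002,-0.012,0],
    [-0.002,-0.012,0],
    [-0.002,-0.012,0],
    [-0.002,-0.012,0],
    [-0.002,-0.012,0],
    [-0.002,-0.012,0],
    [-0.001,-0.006,0],
    [-0.001,-0.006,0],
    [-0.001,-0.006,0],
    [-0.001,-0.006,0],
    [0,0,0],
    [0,0,0],
  ],
  rot=[
    [0,0,0.08],
    [0,0,0.08],
    [0,0,0.08],
    [0,0,0.08],
    [0,0,0.08],
    [0,0,0.08],
    [0,0,0.08],
    [0,0,0.08],
    [0,0,0.08],
    [0,0,0.08],
    [0,0,0.08],
    [0,0,0.08],
    [0,0,0.04],
    [0,0,0.04],
    [0,0,0.04],
    [0,0,0.04],
    [0,0,0],
    [0,0,0],
  ],
  hand=[1,1,1,1,1,1,1,1,1,1,1,1,1,1,1,1,1,1],
)

```text
t: 20.18
ee_pos: [0.5398, 0.0616, 0.1672]
orientation: [[0.903, 0.429, 0.0], [0.429, -0.903, -0.0], [0.0, 0.0, -1.0]]
force: [0.1, 0.4, 1.5]
gripper_width: -0.0001
finger_force: 0.6
```

```bash
cat > shut.py <<'E'
from h import *
# door angle from outer top edge line in top + wrist clouds
bx=np.array([.544,.216]);x=np.array([-.122,.993]);y=np.array([-.993,-.122])
for n in ('top','scene','wrist'):
    c=grab(n);P=cloud(c);B=np.stack([(P[:,:,:2]-bx)@x,(P[:,:,:2]-bx)@y,P[:,:,2]],-1)
    m=(abs(B[:,:,2]-.2075)<.006)&(B[:,:,0]<-.064)&(B[:,:,0]>-.2)&(B[:,:,1]>-.095)&(B[:,:,1]<.11)
    Q=B[m]
    if len(Q)>30: print(n,len(Q),cv2.minAreaRect((Q[:,:2]*1000).astype(np.float32)),'far end x',Q[Q[:,1]>Q[:,1].max()-.03][:,0].mean())
E
python3 st.py; python3 shut.py
```

```text
20.1833 [0.53983728 0.06163118 0.1672359 ] yaw 25.396554908627323 [0.09291558 0.38246138 1.45374085] -0.00014310875613443406
pivot in tool [ 1.47635352e-01 -2.93911861e-02  2.70819186e-05]
[29, 0, 113, 252, 15424] ((567.1935424804688, 171.61985778808594), (93.91743469238281, 28.520977020263672), 6.576398849487305)
[210, 0, 139, 314, 13399] ((579.8797607421875, 94.96429443359375), (124.47045135498047, 41.94233322143555), 28.240703582763672)
top 32 ((-140.4261016845703, 57.344635009765625), (14.34843635559082, 29.74704360961914), 20.69623565673828) far end x -0.13939064797716338
scene 237 ((-125.8425521850586, -22.09765625), (55.828670501708984, 173.67294311523438), 28.420015335083008) far end x -0.14408698678702342
wrist 13941 ((-117.97432708740234, -16.613754272460938), (56.10285186767578, 127.74036407470703), 44.372276306152344) far end x -0.13529045459464148
```

>>> apply_moves(
  translation=[
    [-0.001,-0.006,0],
    [-0.001,-0.006,0],
    [-0.001,-0.006,0],
    [-0.001,-0.006,0],
    [-0.001,-0.006,0],
    [-0.001,-0.006,0],
    [-0.001,-0.006,0],
    [-0.001,-0.006,0],
    [-0.001,-0.006,0],
    [-0.001,-0.006,0],
    [-0.001,-0.006,0],
    [-0.001,-0.006,0],
    [-0.001,-0.006,0],
    [0,0,0],
    [0,0,0],
  ],
  rot=[
    [0,0,0.04],
    [0,0,0.04],
    [0,0,0.04],
    [0,0,0.04],
    [0,0,0.04],
    [0,0,0.04],
    [0,0,0.04],
    [0,0,0.04],
    [0,0,0.04],
    [0,0,0.04],
    [0,0,0.04],
    [0,0,0.04],
    [0,0,0.04],
    [0,0,0],
    [0,0,0],
  ],
  hand=[1,1,1,1,1,1,1,1,1,1,1,1,1,1,1],
)

```text
t: 21.63
ee_pos: [0.5212, 0.0967, 0.167]
orientation: [[0.983, 0.182, 0.0], [0.182, -0.983, 0.0], [0.0, -0.0, -1.0]]
force: [-0.9, 0.2, 0.6]
gripper_width: -0.0002
finger_force: 0.6
```

```bash
python3 st.py; python3 shut.py
```

```text
21.6333 [0.52117495 0.09670096 0.16702886] yaw 10.49258525218301 [-0.91389752  0.18839732  0.56663193] -0.00016572593189988924
pivot in tool [ 1.47073008e-01 -2.84922562e-02  1.36766556e-05]
[27, 0, 176, 353, 37740] ((550.1495361328125, 172.285888671875), (140.38543701171875, 41.89854431152344), 10.491254806518555)
[211, 0, 78, 294, 12644] ((572.7216186523438, 132.6705322265625), (109.03556823730469, 16.71756362915039), 12.70241928100586)
[290, 269, 59, 45, 797] ((524.628173828125, 102.2216796875), (22.475160598754883, 26.68606185913086), 80.25064849853516)
top 71 ((-110.60945892333984, -3.2738723754882812), (61.103214263916016, 183.4552764892578), 5.7344160079956055) far end x -0.09482728281604316
scene 229 ((-109.43961334228516, -7.139778137207031), (61.185630798339844, 181.0955810546875), 6.8541975021362305) far end x -0.0970101302739545
wrist 13991 ((-92.69026184082031, -10.22393798828125), (57.16697311401367, 126.42157745361328), 29.760684967041016) far end x -0.10468058093762385
```

>>> apply_moves(
  translation=[
    [-0.001,-0.006,0],
    [-0.001,-0.006,0],
    [-0.001,-0.006,0],
    [0,-0.003,0],
    [0,0,0],
    [0,0,0],
  ],
  rot=[
    [0,0,0.03],
    [0,0,0.03],
    [0,0,0.03],
    [0,0,0],
    [0,0,0],
    [0,0,0],
  ],
  hand=[1,1,1,1,1,1],
)

```text
t: 22.33
ee_pos: [0.518, 0.1067, 0.1671]
orientation: [[0.99, 0.138, -0.0], [0.138, -0.99, -0.0], [-0.0, -0.0, -1.0]]
force: [0.8, -0.9, 0.0]
gripper_width: -0.0002
finger_force: 0.2
```

```bash
python3 st.py
```

```text
22.3333 [0.51801333 0.10671033 0.16705854] yaw 7.91725389932199 [ 0.82527857 -0.91296959  0.02363162] -0.00019152437329378094
pivot in tool [ 1.47396992e-01 -2.47224444e-02 -8.47557809e-06]
[27, 0, 198, 353, 43696] ((550.6651000976562, 178.31155395507812), (140.4385223388672, 47.155426025390625), 7.918001651763916)
[220, 0, 69, 293, 12612] ((571.7045288085938, 139.03436279296875), (108.98103332519531, 16.79473876953125), 8.690844535827637)
[290, 269, 59, 45, 781] ((521.7855834960938, 112.06285095214844), (22.452625274658203, 26.815155029296875), 77.55432891845703)
```

>>> apply_moves(
  translation=[
    [0,-0.002,0],
    [0,-0.002,0],
    [0,-0.002,0],
    [0,-0.002,0],
    [0,-0.002,0],
    [0,0,0],
    [0,0,0],
  ],
  rot=[
    [0,0,0],
    [0,0,0],
    [0,0,0],
    [0,0,0],
    [0,0,0],
    [0,0,0],
    [0,0,0],
  ],
  hand=[1,1,1,1,1,1,1],
)

```text
t: 22.97
ee_pos: [0.5174, 0.1116, 0.1671]
orientation: [[0.991, 0.137, 0.0], [0.137, -0.991, 0.0], [0.0, -0.0, -1.0]]
force: [-0.6, 0.2, 0.8]
gripper_width: -0.0001
finger_force: 0.2
```

```bash
python3 st.py
```

```text
22.9667 [0.51739373 0.11156245 0.16709252] yaw 7.900816753933573 [-0.5820183   0.19400375  0.77382148] -9.553448149745012e-05
pivot in tool [ 1.47336650e-01 -1.98734986e-02  7.29677405e-06]
[27, 0, 208, 352, 47363] ((550.1052856445312, 180.781005859375), (140.8289337158203, 51.89053726196289), 7.882450580596924)
[231, 0, 58, 293, 12561] ((571.1356201171875, 142.10862731933594), (109.25402069091797, 16.576021194458008), 6.622626781463623)
[290, 268, 59, 46, 780] ((522.44287109375, 110.28363800048828), (27.73082160949707, 21.837400436401367), 36.100772857666016)
```

>>> apply_moves(
  translation=[
    [0,-0.0015,0],
    [0,-0.0015,0],
    [0,-0.001,0],
    [0,0,0],
  ],
  rot=[
    [0,0,0],
    [0,0,0],
    [0,0,0],
    [0,0,0],
  ],
  hand=[1,1,1,1],
)

```text
t: 23.35
ee_pos: [0.5171, 0.1136, 0.1671]
orientation: [[0.991, 0.137, -0.0], [0.137, -0.991, 0.0], [-0.0, -0.0, -1.0]]
force: [0.6, -0.5, -0.4]
gripper_width: -0.0
finger_force: 0.2
```

```bash
python3 st.py
```

```text
23.35 [0.51709435 0.11359119 0.16709039] yaw 7.902985251009743 [ 0.60148668 -0.45355308 -0.36344463] -2.9287605518890558e-05
pivot in tool [ 1.47354993e-01 -1.78172858e-02 -6.78123579e-07]
[28, 0, 211, 352, 48859] ((550.20361328125, 181.89959716796875), (140.42225646972656, 53.78795623779297), 7.894874572753906)
[236, 0, 113, 314, 13357] ((565.6155395507812, 130.0532684326172), (123.55977630615234, 41.590858459472656), 5.8840131759643555)
```

>>> apply_moves(
  translation=[
    [0,-0.001,0],
    [0,-0.001,0],
    [0,0,0],
  ],
  rot=[
    [0,0,0],
    [0,0,0],
    [0,0,0],
  ],
  hand=[1,1,1],
)

```text
t: 23.65
ee_pos: [0.5171, 0.1143, 0.1672]
orientation: [[0.991, 0.137, 0.0], [0.137, -0.991, -0.001], [0.0, 0.001, -1.0]]
force: [0.6, -1.8, 0.5]
gripper_width: 0.0001
finger_force: 0.7
```

Light contact with the bumpers at about 2 N. I'll back straight off, rise, and verify.

>>> apply_moves(
  translation=[
    [0,0.004,0],
    [0,0.01,0],
    [0,0.02,0],
    [0,0.02,0],
    [0,0.03,0],
    [0,0.03,0],
    [0,0,-0.04],
    [0,0,-0.04],
    [0,0,-0.04],
    [0,0,-0.04],
    [0,0.04,-0.04],
    [0,0.04,0],
    [0,0,0],
    [0,0,0],
  ],
  rot=[
    [0,0,0],
    [0,0,0],
    [0,0,0],
    [0,0,0],
    [0,0,0],
    [0,0,0],
    [0,0,0],
    [0,0,0],
    [0,0,0],
    [0,0,0],
    [0,0,0],
    [0,0,0],
    [0,0,0],
    [0,0,0],
  ],
  hand=[1,1,1,1,1,1,1,1,1,1,1,1,1,1],
)

```text
t: 24.82
ee_pos: [0.5303, 0.0171, 0.267]
orientation: [[0.991, 0.135, -0.0], [0.135, -0.991, 0.0], [-0.0, -0.0, -1.0]]
force: [0.3, 0.0, 0.2]
gripper_width: -0.0002
finger_force: 0.0
```

```bash
python3 - <<'E'
from h import *
c=grab('wrist');save(c,'w7.png');print(c['s']['t'],c['s']['ee_pos'],c['s']['force'])
bx=np.array([.544,.216]);x=np.array([-.122,.993]);y=np.array([-.993,-.122])
P=cloud(c);B=np.stack([(P[:,:,:2]-bx)@x,(P[:,:,:2]-bx)@y,P[:,:,2]],-1)
m=(abs(B[:,:,2]-.2075)<.005)&(B[:,:,0]<-.0635)&(B[:,:,0]>-.2)&(B[:,:,1]>-.11)&(B[:,:,1]<.13);Q=B[m]
print(len(Q),np.median(Q[:,2]),cv2.minAreaRect((Q[:,:2]*1000).astype(np.float32)))
for lo,hi in ((-.08,-.06),(-.02,0),(.03,.05),(.07,.085)):
    q=Q[(Q[:,1]>lo)&(Q[:,1]<hi)]
    if len(q):print(lo,len(q),q[:,0].min(),q[:,0].max())
E
```

```text
24.8167 [0.53033027 0.01705218 0.26703219] [0.34661577 0.01191122 0.16586081]
6017 0.20619821689547463 ((-76.63849639892578, -1.95465087890625), (183.38433837890625, 17.788875579833984), 89.4185562133789)
-0.08 922 -0.08610383406074656 -0.0687802899902422
-0.02 662 -0.08534482005249697 -0.06853493794188674
0.03 505 -0.08504273775296557 -0.06845504807840654
0.07 314 -0.08448153727561537 -0.06813842772990052
```

View pics/w7.png

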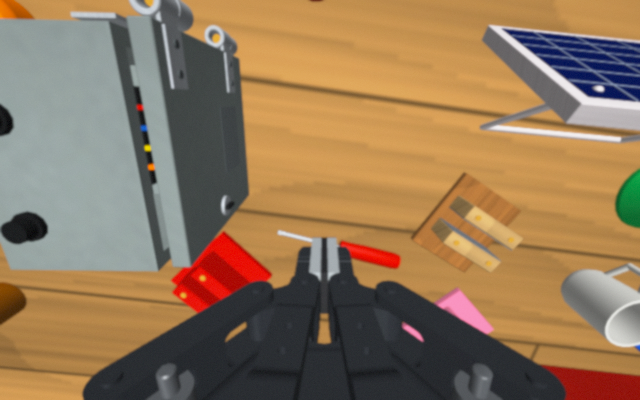

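The picture shows the door shut on the box, edge from (150,20) to (180,260), with both hinges seated at top left and the other objects in place. The free edge is at box x ≈ -0.076, against a limit of -0.083.

```bash
python3 -c "
from workcell import job
print(job.hand_in())"
```

```text
the job is handed in; nothing more can be done
None
```

The door is hung on both pintles, let go and swung shut against its bumpers, and the job was handed in at about 25 s of the allowed 69 s; the hand-in returned no verdict.

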